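# Lid on the soap grinder, held at pulse

### The arm

A 7-joint arm with a two-finger parallel gripper is mounted at the origin on the work surface. World frame = base frame: x ahead of the robot, y to its left, z up, the work surface at z = 0. Lengths are in m, angles in rad, forces in N, time in s.
With the tool pointing down it reaches from about 0.425 to 0.8 m from the base axis. Payload 8.3 kg.
Tool frame: the origin (TCP) lies between the finger pads, 19 mm behind the fingertips; this is the grasp point; z points along the fingers, y is the line along which they close (so a half turn about z gives the same grasp; the last joint's range is limited). The gripper opens to 85 mm and grips with 20 to 120 N. Pads are 22 mm wide; open, the fingers measure 114 mm over their backs; the gripper's body (76 mm by 85 mm) begins 54 mm behind the grasp point. The pads swing forward as they close: fully open they stand 13 mm farther back than shut.
Start: joints at [-1.353, 0.383, 0.016, 1.37, -0.006, 1.388, -0.046], TCP at [0.173, 0.601, 0.25] pointing down, gripper open.
Joint ranges: [-2.95, 2.95], [-0.25, 2.06], [-1.52, 1.56], [0.18, 2.33], [-1.44, 4.58], [0.02, 2.06], [-3.01, 3.01]. Speed limits (rad/s): [2.39, 2.39, 3.01, 3.01, 3.14, 3.14, 3.14].

### API

Orientations are given as a unit quaternion [w, x, y, z].
In Python, from rig import telemetry, camera, job gives the robot as it stands. The module is installed in compiled form; this text tells all that it offers.
- The arm moves only by the shell command python3 -m jog 'ROWS'. ROWS is a JSON object of lists of equal length, an entry for each row: "hand": the closure, from -1 (fully open) to 1 (shut); "delta_pos": the shift along the tool's x, y, z scaled (see below), a list of three; "delta_rot": the turn, a rotation vector about the tool's x, y, z scaled (see below), a list of three. In form: {"hand": [hand, ...], "delta_pos": [[x, y, z], ...], "delta_rot": [[wx, wy, wz], ...]}. A call has 1 to 8 rows; each row shifts and turns the commanded pose from where the row before left it, along the tool's axes as they then stand; what a row does not reach is not made up. The controller multiplies each number of a shift by 40 cm and each number of a turn by 120 degrees. A row lasts 1/12 s, in which the tool goes at most 41.7 mm and 7.16 degrees, less where a joint would pass 70% of its speed; a pose out of reach is approached as far as the arm can. A call with a number of a shift or a turn outside -1 to 1 is refused whole. A call with a gripper value outside its range is refused whole. The fingers move at their own pace and stop on an object; the grip force is fixed at half the most. Time passes only in rows, so rows that do not move let the fingers close. It gives the time, the measured TCP pose, the force, the opening and the grip force at its end, in the units of the state.
- telemetry.state(): the state, without advancing time (a new reading comes with each control period).
- camera(name): name is "scene" or "top" or "wrist"; returns a dict with "color" (480x640x3 uint8, red, green, blue), "depth" (480x640 float32, m along the optical axis (not along the pixel's ray), 0 where there is no reading), "fovy" (degrees; the focal length in pixels is half the picture's height over the tangent of half this angle, whatever the lens; pixels are square), "cx", "cy" (the principal point, pixels), "dist_coeffs" ([k1, k2, p1, p2, k3] as OpenCV has them; the pictures are not rectified), "extrinsics" (4x4, takes a point from camera to world coordinates); the wrist camera has in their place "hand_eye" (4x4, takes a point from camera to tool coordinates, whose origin is the TCP and whose axes are the flange's). Camera axes: x right, y down, z forward; pixel columns grow to the right and rows downward; lengths in m; the calibration is good to about 2 mm. A picture is of the moment at which its call begins: read the wrist's pose just before it.
- job.sign_off(): hands the job in; it is judged then, once.
The state is a dict: "t": time; "joints": joint angles; "joint_velocities": joint speeds; "tau": joint torques, N m; "tool_pos": TCP position; "tool_rot": TCP orientation; "contact_force": force on the tool from outside, world axes, zero at the start; "wrist_torque": the same for the moment, N m; "grip_width": finger opening in m; "grip_force": force on a finger pad.
Only numpy, scipy, OpenCV 4.12 (cv2) and the standard library are available. Lean on these libraries where they do the work, as an engineer would, in place of code of your own. Each camera call takes 0.05 s, during which the arm holds its last target. There are 200 camera calls.

### The job

The laundry-soap grinder is loaded: pick up its lid, set it into the collar so that both lugs drop through the slots and it sits level and fully down, then twist it clockwise (seen from above) to the pulse position, half way to the lock click. The lid is spring-loaded and the motor pulses only while it is held, so finish with the lid still in the gripper, held steady at pulse; do not let it go over the click, which would lock the grinder running. Leave the stain-remover bottle, dosing cup, soap dish and scrubbing brush where they stand.

Things in the scene. Friction and masses are not known exactly. Their poses are not given: they have to be found in the camera images.
- lid: Loose grinder lid, 82 mm high, 110 g, starts upright on the worktop. Origin: centre of its underside; z up. Grey plug 72 mm across, 16 mm high, foot chamfered 2.5 mm; above it a grey flange 94 mm across from 16 to 21 mm high with an orange tick over each lug; a clear dome 82 mm across, flat top at 52 mm; on it the finger bar. It is the same after a half turn.
- lid_bar (a point): Middle of the lid's black finger bar, on the lid's axis, 74 mm above its underside: a TCP height for gripping, where the fingertips clear the dome by 3 mm. The bar runs along the lid's x, over the lugs: 62 mm long, 18 mm wide along y (grip across this), from 52 to 82 mm high.
- lid_lug (a point): Outer end of the lid's +x lug, 42 mm from the axis; the other lug is across from it, on -x. Each lug sticks out 6 mm from the plug, is 16 mm wide along the circle (0.19 rad to either side of the x axis) and lies 3.5 to 8.5 mm above the lid's underside.
- grinder: White cordless soap grinder, 120 mm across, rim 112 mm high, standing fast on suction feet, open mouth up. Origin: centre of its underside on the worktop; z up. A small black charging socket marks its +x side. With the lid seated, its flange lies on the rim and the lid's origin is 96 mm above the grinder's; when the lugs miss the slots and stand on the lip it is 12 mm higher.
- grinder_mouth (a point): Centre of the mouth at rim height. The mouth is 76 mm across, 2 mm wider than the lid's plug all round. The lip around it is 6 mm thick; under it is the channel in which the lugs turn.
- grinder_slot (a point): Middle of the +x slot in the lip, at rim height, 41 mm from the axis, with a black mark beside it on the collar; the other slot is across from it, on -x. A slot reaches 0.30 rad to either side of the x axis (24 mm wide) and out to 44 mm from the axis. With the lid's x along the grinder's x, or a half turn from it, the lugs drop through with 0.11 rad to spare either way.
- pulse_mark (a point): Green pulse mark on the collar's top, 51 mm from the axis, 0.63 rad (36 degrees) clockwise from the +x slot's centre; a second one is across from it, for the other lug. The red lock marks lie 1.15 rad (66 degrees) clockwise from the slots. The lid's orange ticks are read against the marks.
- pulse_ring (a joint): Sprung switch ring in the grinder's collar, rad, growing clockwise from above: 0 at rest, 0.52 at pulse, about 1.0 at the lock. A lug centred in its slot meets the ring's orange tab after 0.11 rad of twist and then pushes it along, so ring = twist - 0.11. Its spring needs 0.06 N m at first, 0.16 N m at pulse, and turns a released lid back. Click plungers are felt from 0.78 and snap over near 0.88.
- bottle: White and blue stain-remover bottle, 67 mm across, 170 mm high, origin under its centre. Leave it alone.
- dosing_cup: Translucent blue dosing cup, 62 mm across, 55 mm high, origin under its centre. Leave it alone.
- soap_dish: White dish 115 x 75 mm (long along its x) with a cream bar of soap, 40 mm high in all, origin under its centre. Leave it alone.
- brush: Wooden scrubbing brush, 50 x 130 mm (long along its y), 38 mm high, bristles down, origin under its centre. Leave it alone.
Not all that is in view belongs to the job. What is shaped like the lid but yellow is not meant.

How it is judged:
By the outcome, as a careful person would: the job done as asked, in the order asked, and still so for the second after the job is handed in, while the arm keeps its last pose, push and grip.
It also fails if it takes over 42 s, if anything falls off the work surface, if the arm or the gripper's body presses on something with over 40 N, if the wrist force passes 120 N, or if a joint passes its speed limit or range.

## Working session

There is one attempt and no reset: what is moved stays moved. The work goes in short steps, Python scripts to look and compute and a shell command to move; the robot and the scene stay as the last step left them, time stands still between calls to the robot, and variables do not carry over. Pictures are saved under pics/ and viewed, at most 10 in all, crops included, and the job is handed in when it is done.

```bash
mkdir -p pics; python3 - <<'E'
from rig import telemetry,camera
import cv2,numpy as np
s=telemetry.state();print(s)
for n in("scene","top"):
    c=camera(n);cv2.imwrite(f"pics/{n}0.png",c["color"][:,:,::-1]);np.savez(f"pics/{n}0.npz",**c)
    print(n,c["fovy"],c["cx"],c["cy"],c["dist_coeffs"],c["extrinsics"])
E
```

```text
{'t': 0.0, 'joints': array([-1.35291725,  0.38423034,  0.01636895,  1.37113515, -0.00632176,
        1.38823765, -0.04651194]), 'joint_velocities': array([-0.00032041, -0.00028399, -0.00023234,  0.00018865, -0.00097042,
       -0.00018309, -0.00128438]), 'tau': array([ 3.08421049e-04, -6.27598071e+01,  8.44475348e-01, -3.71825480e+01,
        1.66120764e-02,  1.41610490e-02,  1.36409130e-05]), 'tool_pos': array([0.17301495, 0.60008495, 0.24899229]), 'tool_rot': array([-1.31108146e-04,  1.39902717e-01,  9.90164768e-01, -9.72196488e-04]), 'contact_force': array([-0.19817078,  0.43813532, -0.57602167]), 'wrist_torque': array([-0.02705071,  0.03361179,  0.00226146]), 'grip_force': 0.0, 'grip_width': 0.08557442856748712}
scene 52.644656607738646 323.09090900721264 236.51413786629763 [-0.05790956  0.          0.          0.          0.        ] [[ 0.73540084  0.56987704 -0.3666412   0.95141878]
 [ 0.67762118 -0.61534266  0.40271943 -0.44037779]
 [ 0.00389059 -0.54460405 -0.83868426  0.96679888]
 [ 0.          0.          0.          1.        ]]
top 44.26222743178124 318.5912865601925 240.957118189852 [-0.17951502  0.          0.          0.          0.        ] [[ 0.01731036 -0.99229811  0.12265732  0.43392141]
 [-0.99968568 -0.01495171  0.0201241  -0.01343263]
 [-0.01813517 -0.12296712 -0.99224503  1.23417572]
 [ 0.          0.          0.          1.        ]]
```

View pics/scene0.png

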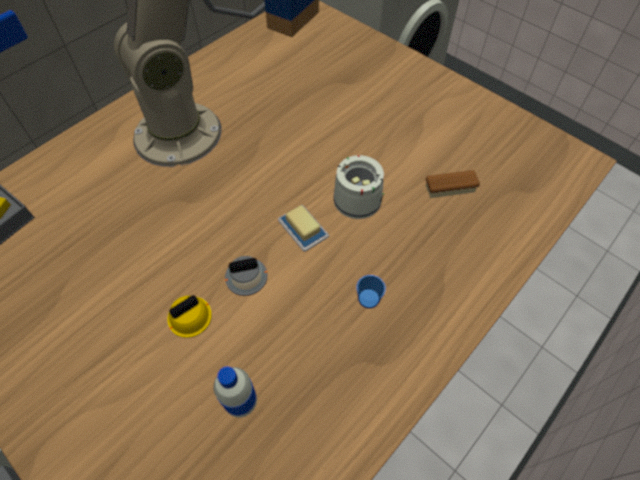

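View pics/top0.png

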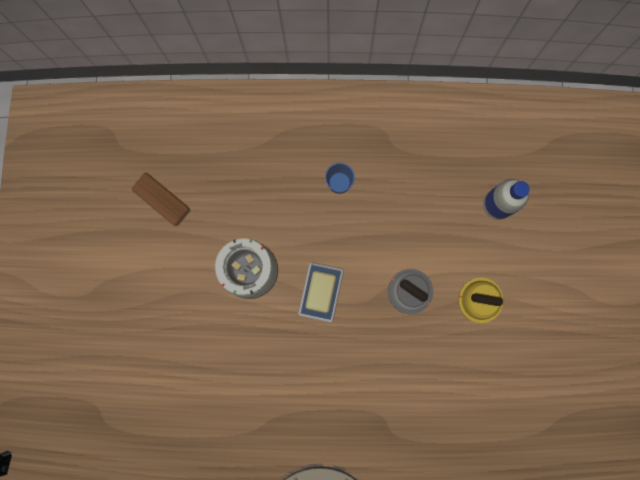

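The top picture shows the grey lid at about (411,291) with its bar from (400,282) to (427,298), and the grinder mouth at about (244,267). The yellow decoy is at (481,299). Next I'll measure with depth and zoom in on the grinder.

```bash
cat > h.py <<'E'
import cv2,numpy as np
def K(c):
    f=240/np.tan(np.radians(c["fovy"])/2); return np.array([[f,0,c["cx"]],[0,f,c["cy"]],[0,0,1.]])
def ray(c,uv):
    p=cv2.undistortPoints(np.float64(uv).reshape(-1,1,2),K(c),np.float64(c["dist_coeffs"]))[:,0]
    return np.c_[p,np.ones(len(p))]
def cloud(c,T):
    v,u=np.mgrid[:480,:640]; r=ray(c,np.c_[u.ravel(),v.ravel()])*c["depth"].reshape(-1,1)
    return (r@T[:3,:3].T+T[:3,3]).reshape(480,640,3)
def plane(c,T,uv,z):
    d=ray(c,uv)@T[:3,:3].T; return T[:3,3]+d*((z-T[2,3])/d[:,2])[:,None]
def circ(p):
    x=np.linalg.lstsq(np.c_[2*p,np.ones(len(p))],(p**2).sum(1),rcond=None)[0]
    return x[:2],np.sqrt(x[2]+x[:2]@x[:2])
def bar(c,T,zt,m):  # black mask -> rect on plane
    p=np.argwhere(m)[:,::-1]; P=plane(c,T,p,zt)[:,:2]
    q=P.mean(0); w,V=np.linalg.eigh(np.cov((P-q).T)); return q,np.degrees(np.arctan2(V[1,1],V[0,1])),4*np.sqrt(w*3/4),P
E
python3 - <<'E'
from h import *
for n in("top","scene"):
    c=dict(np.load(f"pics/{n}0.npz"));T=c["extrinsics"];C=cloud(c,T);rgb=c["color"].astype(int)
    z=C[...,2]
    box=(slice(260,330),slice(375,450)) if n=="top" else (slice(245,305),slice(215,280))
    M=np.zeros((480,640),bool);M[box]=1
    m=M&(rgb.max(2)<50)&(z>0.06)
    q,a,d,P=bar(c,T,.082,m);print(n,"bar",m.sum(),"medz",np.median(z[m]),q,a,d, "cloud",C[m].mean(0))
    f=M&(z>.012)&(z<.03);
    print("flange pts",f.sum(), C[f][:,:2].min(0),C[f][:,:2].max(0))
    box=(slice(230,305),slice(205,285)) if n=="top" else (slice(150,220),slice(325,392))
    M[:]=0;M[box]=1
    r=M&(abs(z-.112)<.006); p=C[r][:,:2]; cc=np.median(p,0)
    for o in(0,1):
        # outer / inner edges by angular bins
        cc=p.mean(0)
        for k in range(4):
            d=p-cc;th=np.arctan2(d[:,1],d[:,0]);R=np.hypot(*d.T);b=((th+np.pi)/(2*np.pi)*36).astype(int)
            e=[(np.where(b==i)[0][R[b==i].argmax() if o==0 else R[b==i].argmin()]) for i in range(36) if (b==i).any()]
            cc,rr=circ(p[e])
        print("rim",["out","in"][o],r.sum(),cc,rr)
    x0=cc
    y,x=box; cv2.imwrite(f"pics/{n}_g.png",cv2.resize(c["color"][y,x,::-1],None,fx=7,fy=7,interpolation=cv2.INTER_CUBIC))
    R=rgb; 
    for nm,mm in(("red",(R[...,0]>R[...,1]+50)&(R[...,0]>R[...,2]+50)),("green",(R[...,1]>R[...,0]+25)&(R[...,1]>R[...,2]+15))):
        mm=mm&M&(z>.09); k,l,st,ce=cv2.connectedComponentsWithStats(mm.astype(np.uint8))
        for i in range(1,k):
            if st[i,4]<2: continue
            w=plane(c,T,[ce[i]],.112)[0,:2]-x0; print(nm,st[i,4],ce[i],np.hypot(*w),np.degrees(np.arctan2(w[1],w[0])))
E
```

```text
top bar 246 medz 0.07854724381601341 [ 0.48202583 -0.17782319] 56.900357233567206 [0.0162657  0.05742854] cloud [ 0.48218645 -0.17837287  0.07809562]
flange pts 424 [ 0.43785522 -0.2250035 ] [ 0.5308294  -0.13322852]
rim out 1113 [0.52282123 0.15469911] 0.0536895087380945
rim in 1113 [0.52294966 0.15467554] 0.03893995289671163
red 5 [261.8 247.4] 0.05096837011363088 -45.72525088891258
red 4 [222.5 284.5] 0.0526212409403385 134.87221993709997
green 4 [250.5 240.5] 0.05064214662447631 -16.319245051436575
green 4 [234.5 291.5] 0.05185607864919723 164.73938281998102
scene bar 282 medz 0.07892681122464773 [ 0.48981238 -0.18254162] 55.99563353466566 [0.02490058 0.05623754] cloud [ 0.48688113 -0.18090602  0.07629938]
flange pts 335 [ 0.43930014 -0.22515041] [ 0.53035312 -0.13010402]
rim out 742 [0.52120794 0.15620091] 0.0540746705544281
rim in 742 [0.52184425 0.15610158] 0.03856518565904877
red 4 [361.5 190.5] 0.0514737539170648 -46.05711987533859
green 2 [347.5 158. ] 0.05336235492282381 163.71174703774795
green 6 [372.83333333 187.83333333] 0.051397751807226506 -15.602842443786813
```

View pics/top_g.png

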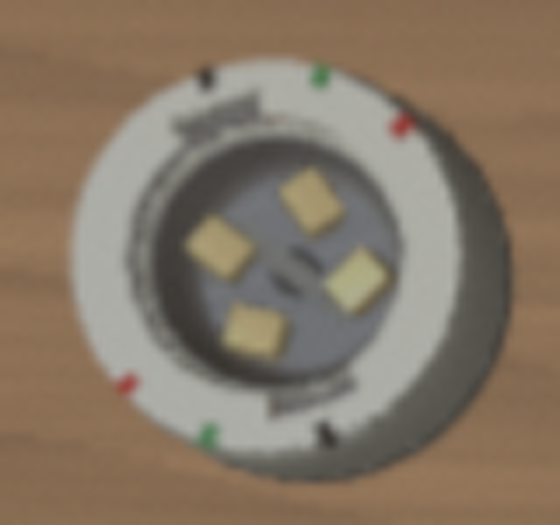

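The crop shows black marks at (205,77) and (327,435), green at (320,77) and (208,437), and red at (402,125) and (127,383). That puts the slot axis at about 20° world. I'll go over the grinder first and check with the wrist camera.

```bash
python3 -m jog '{"hand":[-1,-1,-1,-1,-1,-1,-1,-1],"delta_pos":[[-0.08,-0.06,0],[-0.08,-0.06,0],[-0.08,-0.06,0],[-0.08,-0.06,0],[-0.08,-0.06,0],[-0.08,-0.06,0],[-0.08,-0.06,0],[-0.08,-0.06,0]],"delta_rot":[[0,0,0],[0,0,0],[0,0,0],[0,0,0],[0,0,0],[0,0,0],[0,0,0],[0,0,0]]}'
python3 -m jog '{"hand":[-1,-1,-1,-1,-1,-1,-1],"delta_pos":[[-0.08,-0.06,0],[-0.08,-0.06,0],[-0.08,-0.06,0],[-0.08,-0.06,0],[-0.08,-0.06,0],[-0.05,0,0],[0,0,0]],"delta_rot":[[0,0,0],[0,0,0],[0,0,0],[0,0,0],[0,0,0],[0,0,0],[0,0,0]]}'
cat >> h.py <<'E'
from scipy.spatial.transform import Rotation as Ro
def pose(s):
    T=np.eye(4);w,x,y,z=s["tool_rot"];T[:3,:3]=Ro.from_quat([x,y,z,w]).as_matrix();T[:3,3]=s["tool_pos"];return T
def goto(s,xyz,yaw,n=1):
    """tool y axis at yaw deg, pointing down. prints the unit totals, in current tool axes"""
    T=pose(s);ty=np.radians(yaw);y=np.array([np.cos(ty),np.sin(ty),0]);z=np.array([0,0,-1.]);G=np.c_[np.cross(y,z),y,z]
    r=Ro.from_matrix(T[:3,:3].T@G).as_rotvec(); d=T[:3,:3].T@(np.array(xyz)-T[:3,3])
    print("yaw now",np.degrees(np.arctan2(T[1,1],T[0,1])),"shift",(d/.4).round(4),"rows",np.linalg.norm(d)/.0417,"turn",(np.degrees(r)/120).round(4),"rows",np.degrees(np.linalg.norm(r))/7.16)
def wrist(name):
    from rig import telemetry,camera
    s=telemetry.state();c=camera("wrist");c["T"]=pose(s)@c["hand_eye"];np.savez(f"pics/{name}.npz",**c)
    cv2.imwrite(f"pics/{name}.png",c["color"][:,:,::-1]);return s,c
E
python3 - <<'E'
from h import *
s,c=wrist("w1");print(c["hand_eye"].round(3),c["fovy"],c["dist_coeffs"],s["joints"].round(3))
goto(s,[.483,-.179,.25],-33.5)
E
```

```text
t: 0.77
tool_pos: [0.3666, 0.3432, 0.2498]
tool_rot: [-0.0, 0.14, 0.99, -0.0]
contact_force: [0.8, 1.3, -0.2]
grip_width: 0.0852
grip_force: 0.0
t: 1.35
tool_pos: [0.5087, 0.1754, 0.2497]
tool_rot: [0.001, 0.144, 0.99, -0.001]
contact_force: [-0.3, 0.1, -0.3]
grip_width: 0.0853
grip_force: 0.0
[[-0.001 -0.963 -0.268  0.068]
 [ 1.    -0.001 -0.    -0.   ]
 [-0.    -0.268  0.963 -0.124]
 [ 0.     0.     0.     1.   ]] 69.45970732845517 [-0.0597741  0.         0.         0.         0.       ] [-0.719  0.198  0.382  1.627 -0.073  1.331  0.956]
yaw now 73.48512176562822 shift [-1.901e-01 -8.676e-01  8.000e-04] rows 8.520107871767113 turn [3.000e-04 1.200e-03 8.915e-01] rows 14.942072008033277
```

View pics/w1.png

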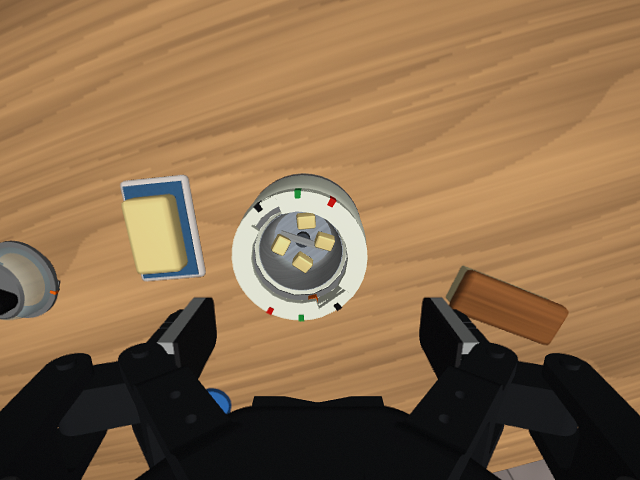

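The wrist picture shows the grinder mouth near (300,250). The marks are black (258,206) and (337,306), green (297,193) and (301,317), red (332,202) and (269,311).

```bash
cat > g.py <<'E'
from h import *
def grinder(name,box):
    c=dict(np.load(f"pics/{name}.npz"));T=c["T"];C=cloud(c,T);R=c["color"].astype(int);z=C[...,2]
    M=np.zeros((480,640),bool);M[box]=1
    print("rim z",np.median(z[M&(abs(z-.112)<.008)]))
    W={}
    for nm,mm in(("red",(R[...,0]>R[...,1]+60)&(R[...,2]<80)&(R[...,0]>R[...,1]*1.8)),("green",(R[...,1]>R[...,0]+40)&(R[...,1]>R[...,2]+20)),("black",(R.max(2)<60))):
        k,l,st,ce=cv2.connectedComponentsWithStats((mm&M&(abs(z-.112)<.01)).astype(np.uint8))
        W[nm]=[plane(c,T,[ce[i]],.112)[0,:2] for i in range(1,k) if st[i,4]>8]
    off={"red":-65.9,"green":-36.1,"black":0}
    mids=[np.mean(w,0) for w in W.values() if len(w)==2];ctr=np.mean(mids,0);print("centre",ctr,"mids",np.round(mids,4).tolist())
    for n,w in W.items():
        for p in w:
            d=p-ctr;print(n,np.hypot(*d).round(4),(np.degrees(np.arctan2(d[1],d[0]))-off[n]).round(2))
E
python3 - <<'E'
from g import *
grinder("w1",(slice(180,325),slice(228,372)))
E
```

```text
rim z 0.11194796989850392
centre [0.52162212 0.15574966] mids [[0.5216, 0.1557], [0.5216, 0.1558]]
red 0.0521 200.45
red 0.0351 66.98
red 0.0522 20.48
green 0.0518 200.32
green 0.0518 20.19
black 0.0519 -159.96
black 0.0519 20.15
```

```bash
python3 -m jog '{"hand":[-1,-1,-1,-1,-1,-1,-1,-1],"delta_pos":[[-0.021,-0.096,0],[-0.021,-0.096,0],[-0.021,-0.096,0],[-0.021,-0.096,0],[-0.021,-0.096,0],[-0.021,-0.096,0],[-0.021,-0.096,0],[-0.021,-0.096,0]],"delta_rot":[[0,0,0],[0,0,0],[0,0,0],[0,0,0],[0,0,0],[0,0,0],[0,0,0],[0,0,0]]}'
python3 -m jog '{"hand":[-1,-1,-1,-1,-1,-1,-1,-1],"delta_pos":[[-0.022,-0.096,0],[0,0,0],[0,0,0],[0,0,0],[0,0,0],[0,0,0],[0,0,0],[0,0,0]],"delta_rot":[[0,0,0.055],[0,0,0.059],[0,0,0.059],[0,0,0.059],[0,0,0.059],[0,0,0.059],[0,0,0.059],[0,0,0.059]]}'
python3 -m jog '{"hand":[-1,-1,-1,-1,-1,-1,-1,-1],"delta_pos":[[0,0,0],[0,0,0],[0,0,0],[0,0,0],[0,0,0],[0,0,0],[0,0,0],[0,0,0]],"delta_rot":[[0,0,0.059],[0,0,0.059],[0,0,0.059],[0,0,0.059],[0,0,0.059],[0,0,0.059],[0,0,0.059],[0,0,0]]}'
python3 - <<'E'
from h import *
s,c=wrist("w2");print(s["joints"].round(3))
goto(s,[.483,-.179,.25],-33.5)
E
```

```text
t: 2.07
tool_pos: [0.4844, -0.134, 0.2499]
tool_rot: [-0.0, 0.139, 0.99, 0.001]
contact_force: [1.9, -0.9, -1.1]
grip_width: 0.0855
grip_force: 0.0
t: 2.73
tool_pos: [0.4828, -0.1715, 0.2496]
tool_rot: [-0.001, 0.591, 0.807, 0.0]
contact_force: [-0.3, -0.1, 0.9]
grip_width: 0.0853
grip_force: 0.0
t: 3.4
tool_pos: [0.4829, -0.1715, 0.2496]
tool_rot: [-0.001, 0.875, 0.485, -0.0]
contact_force: [-0.3, 0.4, -0.0]
grip_width: 0.0855
grip_force: 0.0
[-0.47   0.173  0.855  1.705 -0.135  1.326 -0.148]
yaw now -32.018736729431595 shift [-0.0157  0.0101 -0.001 ] rows 0.17958756795785114 turn [-0.0006 -0.0002  0.0123] rows 0.2071081995229636
```

View pics/w2.png

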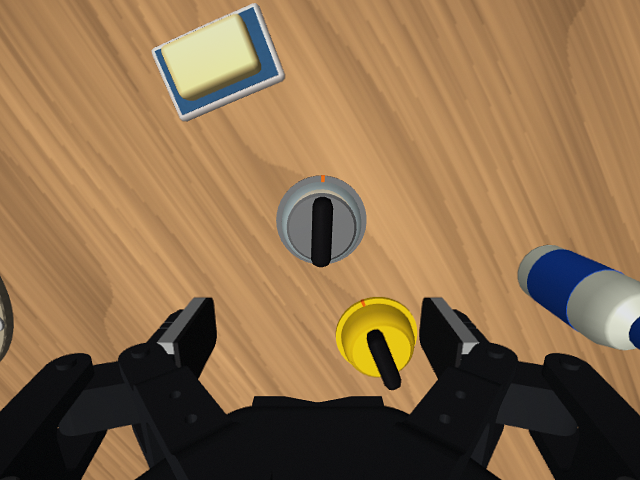

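The lid is at (321,222), its bar runs from (322,200) to (321,264), and an orange tick is at (322,180). The yellow decoy sits apart at (376,340).

```bash
python3 - <<'E'
from h import *
c=dict(np.load("pics/w2.npz"));T=c["T"];C=cloud(c,T);R=c["color"].astype(int);z=C[...,2]
M=np.zeros((480,640),bool);M[170:272,270:372]=1
# marginal: top face only by depth
m=M&(R.max(2)<60)&(z>.079);q,a,d,P=bar(c,T,.082,m);print("bar top",m.sum(),q,a,d,"cloud",C[m].mean(0))
p=C[M&(R.max(2)<60)&(z>.06)][:,:2];r=cv2.minAreaRect(np.float32(P));print(r, r[2])
f=M&(abs(z-.021)<.004);p=C[f][:,:2];cc=p.mean(0)
for k in range(5):
    d=p-cc;th=np.arctan2(d[:,1],d[:,0]);Rr=np.hypot(*d.T);b=((th+np.pi)/(2*np.pi)*36).astype(int)
    e=[np.where(b==i)[0][Rr[b==i].argmax()] for i in range(36) if (b==i).any()];cc,rr=circ(p[e])
print("flange",cc,rr,len(e))
o=M&(R[...,0]>R[...,2]+80)&(R[...,0]>R[...,1]+50)
k,l,st,ce=cv2.connectedComponentsWithStats((o&(z>.012)).astype(np.uint8))
for i in range(1,k):
    if st[i,4]>4:
        t=plane(c,T,[ce[i]],.021)[0,:2];print("tick",ce[i],st[i,4],np.degrees(np.arctan2(*(t-cc)[::-1])),np.hypot(*(t-cc)))
from rig import telemetry
for ctr in (q,cc): goto(telemetry.state(),[*ctr,.074],a-90)
E
```

```text
bar top 1031 [ 0.48330534 -0.17744356] 55.812121195838905 [0.01418886 0.05578392] cloud [ 0.48334508 -0.17735979  0.08251653]
((0.4832763671875, -0.17762158811092377), (0.05828474834561348, 0.01536860503256321), 55.5670051574707) 55.5670051574707
flange [ 0.48267867 -0.17842935] 0.04691734185050602 35
tick [322.5 178. ] 28 55.949558415175304 0.04422074949574164
yaw now -31.574579242485378 shift [-0.0118  0.0087  0.4391] rows 4.214475852040879 turn [-0.0005 -0.0001  0.0218] rows 0.36507622157447045
yaw now -31.574579242485378 shift [-0.0147  0.0087  0.4391] rows 4.215305567898157 turn [-0.0005 -0.0001  0.0218] rows 0.36507622157447045
```

```bash
python3 -m jog '{"hand":[-1,-1,-1,-1,-1,-1,-1],"delta_pos":[[-0.013,0.009,0],[0,0,0.1],[0,0,0.1],[0,0,0.1],[0,0,0.08],[0,0,0.056],[0,0,0]],"delta_rot":[[0,0,0.018],[0,0,0],[0,0,0],[0,0,0],[0,0,0],[0,0,0],[0,0,0]]}'
python3 - <<'E'
from h import *
from rig import telemetry
for i in range(3): goto(telemetry.state(),[.483,-.1779,.075],-34.1)
E
```

```text
t: 4.03
tool_pos: [0.48, -0.1784, 0.0711]
tool_rot: [-0.002, 0.882, 0.471, -0.003]
contact_force: [-0.6, 1.0, -0.2]
grip_width: 0.0853
grip_force: 0.0
yaw now -33.85347954013847 shift [ 0.0052  0.0053 -0.0098] rows 0.11797295548126165 turn [-0.0035  0.0017  0.0021] rows 0.07390837200829901
yaw now -33.85347954013847 shift [ 0.0052  0.0053 -0.0098] rows 0.11797295548126165 turn [-0.0035  0.0017  0.0021] rows 0.07390837200829901
yaw now -33.85347954013847 shift [ 0.0052  0.0053 -0.0098] rows 0.11797295548126165 turn [-0.0035  0.0017  0.0021] rows 0.07390837200829901
```

```bash
python3 -m jog '{"hand":[-1,-1],"delta_pos":[[0,0,0],[0,0,0]],"delta_rot":[[0,0,0],[0,0,0]]}'
python3 - <<'E'
from h import *
from rig import telemetry
goto(telemetry.state(),[.483,-.1779,.075],-34.1)
E
```

```text
t: 4.2
tool_pos: [0.4841, -0.1802, 0.0771]
tool_rot: [0.001, 0.883, 0.47, 0.001]
contact_force: [0.1, 0.3, 0.3]
grip_width: 0.0858
grip_force: 0.0
yaw now -33.938109775932176 shift [ 0.0033 -0.0055  0.0052] rows 0.07890558283504805 turn [ 0.0008 -0.0002  0.0013] rows 0.026568248781481733
```

```bash
python3 -m jog '{"hand":[-1,-1,1,1,1,1,1,1],"delta_pos":[[0.003,-0.004,0.005],[0,0,0],[0,0,0],[0,0,0],[0,0,0],[0,0,0],[0,0,0],[0,0,0]],"delta_rot":[[0,0,0],[0,0,0],[0,0,0],[0,0,0],[0,0,0],[0,0,0],[0,0,0],[0,0,0]]}'
python3 -m jog '{"hand":[1,1,1,1,1,1,1],"delta_pos":[[0,0,0],[0,0,0],[0,0,0],[0,0,0],[0,0,0],[0,0,0],[0,0,0]],"delta_rot":[[0,0,0],[0,0,0],[0,0,0],[0,0,0],[0,0,0],[0,0,0],[0,0,0]]}'
python3 - <<'E'
from h import *
from rig import telemetry
goto(telemetry.state(),[.483,-.1779,.075],-34.1)
E
```

```text
t: 4.87
tool_pos: [0.4826, -0.1777, 0.0737]
tool_rot: [0.0, 0.883, 0.47, 0.0]
contact_force: [-1.2, -0.3, 1.2]
grip_width: 0.0173
grip_force: 58.6
t: 5.45
tool_pos: [0.4827, -0.1777, 0.0737]
tool_rot: [0.0, 0.883, 0.47, 0.0]
contact_force: [-0.2, -0.4, 3.3]
grip_width: 0.017
grip_force: 59.0
yaw now -33.96500919240641 shift [-0.0001  0.001  -0.0032] rows 0.03251563088795932 turn [ 0.0001 -0.      0.0011] rows 0.018937176409355612
```

```bash
python3 -m jog '{"hand":[1,1,1,1,1,1,1],"delta_pos":[[0,0,-0.04],[0,0,-0.08],[0,0,-0.08],[0,0,-0.08],[0,0,-0.08],[0,0,-0.08],[0,0,0]],"delta_rot":[[0,0,0],[0,0,0.059],[0,0,0.059],[0,0,0.059],[0,0,0.059],[0,0,0.059],[0,0,0]]}'
python3 - <<'E'
from h import *
s,c=wrist("w3");print(s["grip_force"],s["grip_width"],s["joints"].round(3))
goto(s,[.5216,.1557,.25],-69.7)
E
```

```text
t: 6.03
tool_pos: [0.4846, -0.1789, 0.2549]
tool_rot: [0.001, 0.985, 0.175, 0.004]
contact_force: [1.1, -0.2, -0.8]
grip_width: 0.0167
grip_force: 59.1
59.0516996383667 0.016726792273097424 [-0.582  0.202  1.016  1.696 -0.178  1.334 -0.754]
yaw now -69.87519259071519 shift [ 0.3746 -0.7537  0.0119] rows 8.074275337881113 turn [ 0.0017 -0.0031 -0.0015] rows 0.06432853614726425
```

View pics/w3.png

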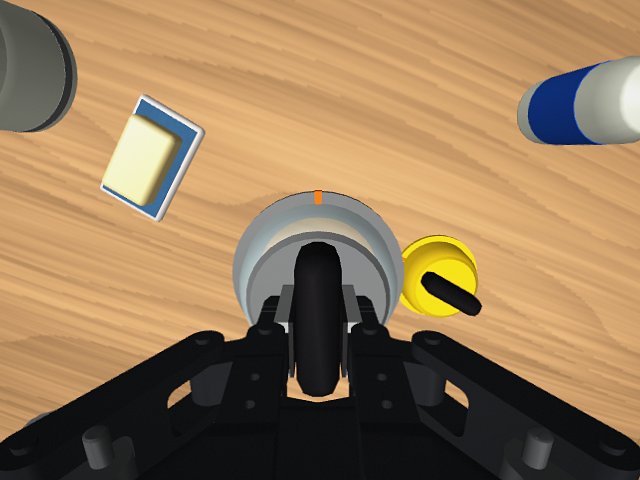

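The lid hangs straight in the grip, with its tick at (318,197) in line with the bar. I'll work out its offset in the hand and carry it over.

```bash
python3 - <<'E'
from h import *
c=dict(np.load("pics/w3.npz"));H=c["hand_eye"];C=cloud(c,H);R=c["color"].astype(int);z=C[...,2]
M=np.zeros((480,640),bool);M[180:290,225:410]=1
f=M&(abs(z-.0527)<.003);print("z flange",np.median(z[f]),f.sum())
p=C[f][:,:2];p=p[p[:,0]>0];cc=np.zeros(2)
for k in range(5):
    d=p-cc;b=np.degrees(np.arctan2(d[:,1],d[:,0])).astype(int)//5;Rr=np.hypot(*d.T)
    e=[np.where(b==i)[0][Rr[b==i].argmax()] for i in np.unique(b)];cc,rr=circ(p[e])
    print(cc,rr,len(e))
o=M&(R[...,0]>R[...,2]+80)&(R[...,0]>R[...,1]+50)&(z<.08)
ce=np.argwhere(o)[:,::-1].mean(0);print("tick tool xy",plane(c,H,[ce],.0527)[0])
E
python3 -m jog '{"hand":[1,1,1,1,1,1,1,1],"delta_pos":[[0.038,-0.076,0],[0.042,-0.084,0],[0.042,-0.084,0],[0.042,-0.084,0],[0.042,-0.084,0],[0.042,-0.084,0],[0.042,-0.084,0],[0.042,-0.084,0]],"delta_rot":[[0,0,0],[0,0,0],[0,0,0],[0,0,0],[0,0,0],[0,0,0],[0,0,0],[0,0,0]]}'
python3 -m jog '{"hand":[1,1,1],"delta_pos":[[0.042,-0.084,0],[0,0,0],[0,0,0]],"delta_rot":[[0,0,0],[0,0,0],[0,0,0]]}'
python3 - <<'E'
from h import *
s,c=wrist("w4");print(s["grip_force"],s["joints"].round(3))
goto(s,[.5216,.1557,.25],-69.7)
E
```

```text
z flange 0.052729728764405334 3250
[-0.00051172  0.00035011] 0.046983728622804276 36
[-0.00051684  0.0003479 ] 0.04698593611444692 36
[-0.00051684  0.0003479 ] 0.04698593611444692 36
[-0.00051684  0.0003479 ] 0.04698593611444692 36
[-0.00051684  0.0003479 ] 0.04698593611444692 36
tick tool xy [0.0439378  0.00038614 0.0527    ]
t: 6.75
tool_pos: [0.5122, 0.1196, 0.2479]
tool_rot: [-0.0, 0.984, 0.18, -0.001]
contact_force: [1.3, -0.3, -1.1]
grip_width: 0.0172
grip_force: 59.1
t: 7.0
tool_pos: [0.5159, 0.158, 0.2472]
tool_rot: [0.001, 0.983, 0.183, -0.002]
contact_force: [-0.2, -0.7, -1.8]
grip_width: 0.0173
grip_force: 59.2
59.163671135902405 [-1.029  0.249  0.81   1.637 -0.184  1.338 -1.394]
yaw now -68.94797288577912 shift [ 0.0113  0.0105 -0.007 ] rows 0.1620318795181557 turn [0.0004 0.0018 0.0063] rows 0.10943744151032304
```

```bash
python3 -m jog '{"hand":[1,1,1,1,1],"delta_pos":[[0.012,0.01,0],[0,0,0.05],[0,0,0.05],[0,0,0.018],[0,0,0]],"delta_rot":[[0,0,0.006],[0,0,0],[0,0,0],[0,0,0],[0,0,0]]}'
python3 - <<'E'
from h import *
s,c=wrist("w5");goto(s,[.5219,.1562,.2],-69.7);print(s["tool_pos"])
E
```

```text
t: 7.47
tool_pos: [0.5221, 0.1512, 0.2005]
tool_rot: [0.001, 0.985, 0.172, -0.002]
contact_force: [0.0, 0.5, -0.6]
grip_width: 0.0169
grip_force: 59.1
yaw now -70.2278443699027 shift [ 0.0038 -0.012   0.0012] rows 0.120744796651213 turn [ 0.0002  0.0018 -0.0044] rows 0.07981686520570058
[0.52210554 0.15119426 0.20050208]
```

View pics/w5.png

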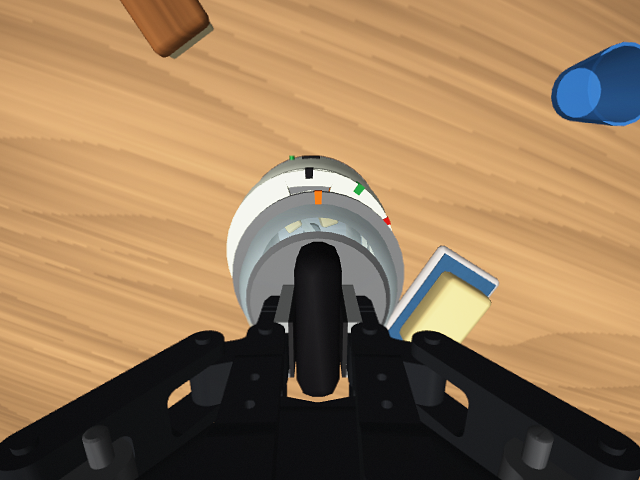

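The black mark is at (308,173), the slot at (309,190), the lid tick at (318,197) and green at (360,188). I'll measure the grinder centre and slot directly in the tool frame.

```bash
cat > rel.py <<'E'
from h import *
def rel(name,z0,slot=20.3):
    c=dict(np.load(f"pics/{name}.npz"));H=c["hand_eye"];C=cloud(c,H);R=c["color"].astype(int);z=C[...,2]
    M=np.zeros((480,640),bool);M[140:300,215:420]=1
    f=M&(abs(z-z0)<.004)&(R.min(2)>110);zz=np.median(z[f]);p=C[f][:,:2]
    b0=lambda cc:np.degrees(np.arctan2(*(p-cc).T[::-1])).astype(int)//3
    cc=np.zeros(2)
    def res(cc):
        b=b0(cc);r=np.hypot(*(p-cc).T);return np.array([r[b==i].max() for i in np.unique(b) if abs(i*3)<75])-.0545
    from scipy.optimize import least_squares
    for k in range(6):
        b=b0(cc);r=np.hypot(*(p-cc).T);e=p[[np.where(b==i)[0][r[b==i].argmax()] for i in np.unique(b)]]
        cc,rr=circ(e)
    print("rim z",zz,"centre",cc,rr,len(e))
    for nm,mm,o in(("black",R.max(2)<60,0),("green",(R[...,1]>R[...,0]+40)&(R[...,1]>R[...,2]+20),36.1),("red",(R[...,0]>R[...,1]+90)&(R[...,0]>R[...,1]*2.5),65.9)):
        k,l,st,ce=cv2.connectedComponentsWithStats((mm&M&(abs(z-zz)<.004)).astype(np.uint8))
        for i in range(1,k):
            if st[i,4]<12: continue
            t=plane(c,H,[ce[i]],zz)[0,:2];d=t-cc;print(nm,ce[i].round(1),st[i,4],t.round(4),np.hypot(*d).round(4),"slot angle in tool",(np.degrees(np.arctan2(d[1],d[0]))-o).round(2))
E
python3 - <<'E'
from rel import *
rel("w5",.088)
E
```

```text
rim z 0.08840807140465921 centre [ 0.00130894 -0.00485235] 0.05393807274194338 58
black [308.6 172.2] 74 [ 0.0536 -0.0051] 0.0523 slot angle in tool -0.28
green [358.7 188.8] 81 [0.0436 0.0255] 0.052 slot angle in tool -0.48
red [386.8 220.6] 33 [0.0238 0.0437] 0.0535 slot angle in tool -0.79
```

```bash
python3 -m jog '{"hand":[1,1,1],"delta_pos":[[0.0045,-0.013,0],[0,0,0],[0,0,0]],"delta_rot":[[0,0,-0.003],[0,0,0],[0,0,0]]}'
python3 - <<'E'
from rel import *
s,c=wrist("w6");goto(s,[.5219,.1562,.1697],-69.7);rel("w6",.088)
E
```

```text
t: 7.77
tool_pos: [0.5234, 0.1592, 0.2033]
tool_rot: [-0.0, 0.984, 0.176, 0.001]
contact_force: [0.1, 0.3, -0.6]
grip_width: 0.0167
grip_force: 59.1
yaw now -69.66891982063882 shift [-0.0064  0.0058  0.0841] rows 0.8110278828300328 turn [-0.0002 -0.0007  0.0003] rows 0.013421026871363227
rim z 0.0912404999906698 centre [-0.00333507  0.00245437] 0.054041115182889884 54
black [321.1 179.4] 71 [0.0491 0.0025] 0.0524 slot angle in tool 0.03
green [370. 196.] 79 [0.0388 0.033 ] 0.0521 slot angle in tool -0.22
red [395.3 228.3] 59 [0.0182 0.0499] 0.0522 slot angle in tool -0.29
```

```bash
for i in 1 2 3; do python3 -m jog '{"hand":[1],"delta_pos":[[0,0,0]],"delta_rot":[[0,0,0]]}' | grep pos; done
python3 -m jog '{"hand":[1],"delta_pos":[[-0.007,0.005,0]],"delta_rot":[[0,0,0]]}' | grep pos;for i in 1 2 3; do python3 -m jog '{"hand":[1],"delta_pos":[[0,0,0]],"delta_rot":[[0,0,0]]}' | grep pos; done
```

```text
tool_pos: [0.5232, 0.1587, 0.2029]
tool_pos: [0.5231, 0.1586, 0.2027]
tool_pos: [0.523, 0.1585, 0.2026]
tool_pos: [0.5211, 0.1562, 0.2024]
tool_pos: [0.5208, 0.1549, 0.2024]
tool_pos: [0.5209, 0.1554, 0.2024]
tool_pos: [0.521, 0.1556, 0.2024]
```

```bash
python3 -m jog '{"hand":[1,1],"delta_pos":[[0.0025,-0.0005,0.02],[0,0,0]],"delta_rot":[[0,0,0],[0,0,0]]}'
python3 - <<'E'
from rel import *
s,c=wrist("w7");goto(s,[.5219,.1562,.1697],-69.7);rel("w7",.081)
E
```

```text
t: 8.57
tool_pos: [0.5214, 0.1564, 0.1929]
tool_rot: [0.0, 0.984, 0.176, -0.001]
contact_force: [0.1, 0.7, -0.8]
grip_width: 0.0168
grip_force: 59.1
yaw now -69.70766430184321 shift [0.0012 0.0009 0.0581] rows 0.5575437253240467 turn [ 0.      0.0008 -0.0001] rows 0.012688956349690113
rim z 0.0809390304848788 centre [3.83991424e-05 5.27389769e-04] 0.05401225856091152 63
black [318.  175.8] 81 [0.052  0.0006] 0.052 slot angle in tool 0.03
green [369.5 193. ] 86 [0.042 0.031] 0.0519 slot angle in tool -0.11
red [395.8 227.3] 67 [0.0212 0.0478] 0.0518 slot angle in tool -0.03
```

```bash
python3 -m jog '{"hand":[1,1,1,1],"delta_pos":[[0.001,0.0005,0.01],[0,0,0.012],[0,0,0.012],[0,0,0]],"delta_rot":[[0,0,0],[0,0,0],[0,0,0],[0,0,0]]}'
python3 -c "
from h import *
from rig import telemetry
s=telemetry.state();goto(s,[.5219,.1562,.1697],-69.7);print(s['wrist_torque'])"
```

```text
t: 8.95
tool_pos: [0.5217, 0.156, 0.1795]
tool_rot: [0.0, 0.984, 0.176, -0.001]
contact_force: [-0.5, 0.6, -0.4]
grip_width: 0.0175
grip_force: 59.1
yaw now -69.72557055171471 shift [ 0.0007 -0.0002  0.0244] rows 0.23407965810049822 turn [ 0.0001  0.0009 -0.0002] rows 0.015880631977821674
[0.0129812  0.05659927 0.07575574]
```

The TCP is already below the lip-standing height with no contact, so the lugs are in the slots. I'll lower it the rest of the way.

```bash
python3 -m jog '{"hand":[1,1,1,1,1],"delta_pos":[[0,0,0.01],[0,0,0.008],[0,0,0.007],[0,0,0],[0,0,0]],"delta_rot":[[0,0,0],[0,0,0],[0,0,0],[0,0,0],[0,0,0]]}'
python3 -c "
from h import *
from rig import telemetry
s=telemetry.state();goto(s,[.5219,.1562,.1697],-69.7);print(s['wrist_torque'])"
```

```text
t: 9.37
tool_pos: [0.5222, 0.1562, 0.1706]
tool_rot: [0.0, 0.984, 0.176, -0.0]
contact_force: [-0.1, 0.4, -1.4]
grip_width: 0.0169
grip_force: 59.1
yaw now -69.72775058870872 shift [-0.0008 -0.0004  0.0023] rows 0.023820435459286984 turn [ 0.      0.0002 -0.0002] rows 0.005009974378564011
[0.00893642 0.01940505 0.01306463]
```

```bash
for i in 1 2; do python3 -m jog '{"hand":[1,1],"delta_pos":[[0,0,0.004],[0,0,0]],"delta_rot":[[0,0,0],[0,0,0]]}' | egrep 'pos|contact';done
```

```text
tool_pos: [0.5227, 0.1561, 0.1698]
contact_force: [-0.8, -0.8, 2.5]
tool_pos: [0.5227, 0.1561, 0.1696]
contact_force: [-9.1, -2.3, 17.9]
```

```bash
python3 -m jog '{"hand":[1,1],"delta_pos":[[-0.002,0,-0.002],[0,0,0]],"delta_rot":[[0,0,0],[0,0,0]]}'
python3 -m jog '{"hand":[1,1,1,1],"delta_pos":[[0,0,0],[0,0,0],[0,0,0],[0,0,0]],"delta_rot":[[0,0,0.03],[0,0,0.03],[0,0,0.03],[0,0,0]]}'
python3 -c "
from h import *
from rig import telemetry
s=telemetry.state();goto(s,[.5219,.1562,.1697],-105.8);print(s['wrist_torque'],s['joints'].round(2))"
```

```text
t: 9.87
tool_pos: [0.5226, 0.156, 0.1697]
tool_rot: [-0.0, 0.984, 0.176, 0.001]
contact_force: [-1.3, -0.5, 9.1]
grip_width: 0.017
grip_force: 60.7
t: 10.2
tool_pos: [0.5227, 0.1563, 0.1697]
tool_rot: [-0.0, 0.997, 0.081, 0.001]
contact_force: [-0.9, -0.1, 9.3]
grip_width: 0.017
grip_force: 60.6
yaw now -80.73778061132207 shift [-0.0019 -0.0002 -0.    ] rows 0.018246517073289625 turn [-0.0006 -0.0012  0.2089] rows 3.5003693420069304
[ 0.11798001  0.2630134  -0.1763743 ] [-1.02  0.34  0.83  1.74 -0.27  1.18 -1.53]
```

```bash
python3 -m jog '{"hand":[1,1,1,1,1,1,1],"delta_pos":[[0,0,0],[0,0,0],[0,0,0],[0,0,0],[0,0,0],[0,0,0],[0,0,0]],"delta_rot":[[0,0,0.03],[0,0,0.03],[0,0,0.03],[0,0,0.03],[0,0,0.03],[0,0,0.03],[0,0,0]]}'
python3 - <<'E'
from rel import *
s,c=wrist("w8");goto(s,[.5219,.1562,.1697],-105.8);print(s['wrist_torque'],s['contact_force'],s['joints'].round(2));rel("w8",.0577)
H=c["hand_eye"];R=c["color"].astype(int);z=cloud(c,H)[...,2];M=np.zeros((480,640),bool);M[150:215,290:350]=1
o=M&(R[...,0]>R[...,2]+80)&(R[...,0]>R[...,1]+50)&(R[...,1]>60);ce=np.argwhere(o)[:,::-1].mean(0);print("tick",ce,o.sum(),plane(c,H,[ce],.0527)[0])
E
```

```text
t: 10.78
tool_pos: [0.5226, 0.1559, 0.1697]
tool_rot: [-0.0, 0.994, -0.108, 0.001]
contact_force: [-1.4, -0.2, 10.2]
grip_width: 0.0174
grip_force: 60.7
yaw now -102.3464301000023 shift [-0.002  -0.0003 -0.0001] rows 0.018967933523240974 turn [-0.0006 -0.001   0.0288] rows 0.48272017193069544
[-0.05498249  0.28265047 -0.07287046] [-1.36070239 -0.2441688  10.22124274] [-1.07  0.36  0.91  1.74 -0.3   1.19 -1.87]
rim z 0.05771253861526904 centre [-0.00105956  0.00048405] 0.05379843219742692 72
black [265.  197.7] 94 [ 0.0427 -0.0275] 0.0519 slot angle in tool -32.63
green [323.9 182.4] 105 [0.0506 0.0035] 0.0517 slot angle in tool -32.8
red [371.7 198.5] 95 [0.0422 0.0287] 0.0516 slot angle in tool -32.82
tick [318.26126126 193.55855856] 111 [0.04542444 0.00052865 0.0527    ]
```

View pics/w8.png

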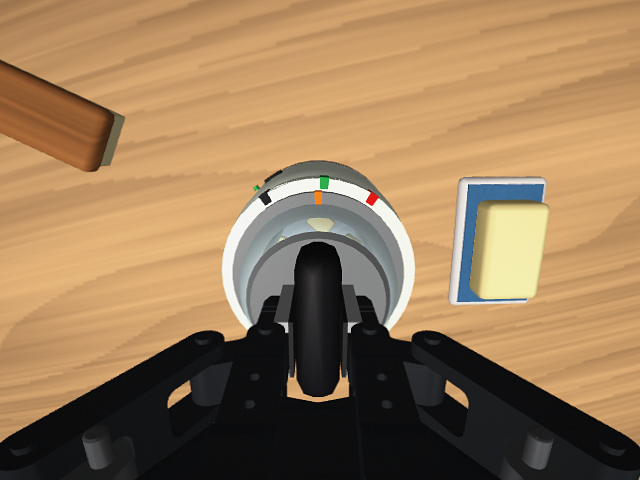

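The orange tick at (318,194) is just short of green at (324,182), by 3.4°. I'll finish the twist.

```bash
python3 -m jog '{"hand":[1,1,1,1,1],"delta_pos":[[0,0,0],[0,0,0],[0,0,0],[0,0,0],[0,0,0]],"delta_rot":[[0,0,0.015],[0,0,0.013],[0,0,0],[0,0,0],[0,0,0]]}'
python3 - <<'E'
from rel import *
s,c=wrist("w9");goto(s,[.5219,.1562,.1697],-105.8);print(s['wrist_torque'],s['contact_force']);rel("w9",.0577)
H=c["hand_eye"];R=c["color"].astype(int);M=np.zeros((480,640),bool);M[150:215,290:350]=1
o=M&(R[...,0]>R[...,2]+80)&(R[...,0]>R[...,1]+50)&(R[...,1]>60);ce=np.argwhere(o)[:,::-1].mean(0);print("tick",ce,o.sum(),plane(c,H,[ce],.0527)[0])
E
```

```text
t: 11.25
tool_pos: [0.5227, 0.1559, 0.1697]
tool_rot: [-0.001, 0.991, -0.135, 0.001]
contact_force: [-0.4, -1.3, 9.2]
grip_width: 0.0171
grip_force: 60.7
yaw now -105.4903322737368 shift [-0.002  -0.0002 -0.    ] rows 0.019440755805211662 turn [-0.0007 -0.001   0.0026] rows 0.04775849223325266
[-0.11922489  0.30732564  0.13266252] [-0.37170324 -1.27861034  9.18110052]
rim z 0.05772202256481716 centre [-0.0008481  0.000399 ] 0.05379050447314085 72
black [260.9 200.8] 87 [ 0.041  -0.0297] 0.0516 slot angle in tool -35.75
green [318.2 182.4] 112 [0.0506 0.0005] 0.0515 slot angle in tool -36.01
red [367.3 195.6] 97 [0.0437 0.0263] 0.0516 slot angle in tool -35.74
tick [316.92727273 193.82727273] 110 [ 0.04529693 -0.00016705  0.0527    ]
```

```bash
python3 -m jog '{"hand":[1,1,1,1,1,1,1,1],"delta_pos":[[0,0,0],[0,0,0],[0,0,0],[0,0,0],[0,0,0],[0,0,0],[0,0,0],[0,0,0]],"delta_rot":[[0,0,0.006],[0,0,0],[0,0,0],[0,0,0],[0,0,0],[0,0,0],[0,0,0],[0,0,0]]}'
python3 -m jog '{"hand":[1,1,1,1],"delta_pos":[[0,0,0],[0,0,0],[0,0,0],[0,0,0]],"delta_rot":[[0,0,0],[0,0,0],[0,0,0],[0,0,0]]}' >/dev/null
python3 - <<'E'
from rel import *
s,c=wrist("w10");goto(s,[.5219,.1562,.1697],-105.8);print(s['wrist_torque'],s['contact_force']);rel("w10",.0577)
H=c["hand_eye"];R=c["color"].astype(int);M=np.zeros((480,640),bool);M[150:215,290:350]=1
o=M&(R[...,0]>R[...,2]+80)&(R[...,0]>R[...,1]+50)&(R[...,1]>60);ce=np.argwhere(o)[:,::-1].mean(0);print("tick",ce,o.sum(),plane(c,H,[ce],.0527)[0])
E
```

```text
t: 11.97
tool_pos: [0.5226, 0.1559, 0.1697]
tool_rot: [-0.001, 0.99, -0.141, 0.001]
contact_force: [-1.2, -1.3, 9.7]
grip_width: 0.0171
grip_force: 60.7
yaw now -106.19695356313468 shift [-0.002  -0.0002 -0.    ] rows 0.0192036435651566 turn [-0.0007 -0.001  -0.0033] rows 0.058920791305381005
[-0.09161565  0.25321299  0.23276973] [-1.17313527 -0.98108895 10.01466963]
rim z 0.0576964571322334 centre [-0.00089853  0.00039518] 0.05377216808792264 72
black [259.9 201.6] 88 [ 0.0406 -0.0303] 0.0516 slot angle in tool -36.48
green [317.  182.5] 108 [ 0.0505 -0.0001] 0.0514 slot angle in tool -36.69
red [366.2 194.9] 97 [0.0441 0.0257] 0.0516 slot angle in tool -36.53
tick [317.16239316 192.01709402] 117 [ 4.62206845e-02 -4.97359676e-05  5.27000000e-02]
```

Tick and green mark now lie on one line (317.2 and 317.0 px), with the lid seated and held steady. I'm handing the job in.

```bash
python3 -c "
from rig import job
print(job.sign_off())"
```

```text
the job is handed in; nothing more can be done
None
```

The grinder lid is seated level and fully down, twisted clockwise to the green pulse mark short of the click, and still held in the gripper; the job was handed in at about 12 s, and no verdict was shown.

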